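# Free the bottle from the scrap bin and stand it up

### The job

The small white squeeze bottle has been thrown nozzle-down into the scrap bin and is stuck there in the corner beside a rough casting. Pull it out, lay it down on its side clear of the bin and let go of it; then take hold of it again and stand it upright on its base, wholly on the plywood board. Leave the casting in the bin and do not knock over the two paint pots or the mixing cup.

Things in the scene. Friction and masses are not known exactly. Their poses are not given: they have to be found in the camera images.
- bottle: White squeeze bottle, black tapered nozzle, 132 mm long, 0.2 kg, rigid. Origin: centre of its base; z runs from base to nozzle tip. Oval body, 40 mm along its x and 50 along its y, to a shoulder 95 to 107 mm from the base; nozzle up to 24 mm thick. At the start it leans nozzle-down at 45 degrees in the bin, y level. Laid on its broad side, its axis is 20 mm up. Not the bottles standing at the back.
- bin: Grey open plastic box, fixed; outside 86 (x) by 120 (y) mm, 52 high, walls and floor 4. Origin: centre of its underside. Its -x wall faces the robot within 40 degrees. The nozzle tip is in the floor corner at the +x wall, a flank close to the +y wall; the body leans on the -x rim, and its 40 mm next to the base stick up free over that rim (base centre 97 mm above the table).
- board: A square plywood board, 130 x 130 mm, 9 mm thick, fixed flat on the table. Origin: centre of its underside (on the table); its top is 9 mm above the origin. It may be left or right of the bin.
- casting: A rough speckled rock casting, 47 x 56 x 29 mm, loose on the bin's floor beside the bottle, on the -y side. Origin: centre of its underside.
- paint_pot1: A small round paint pot with a lid, loose, about 61 x 50 mm and 55 mm high, standing. Origin: centre of its underside, z up.
- paint_pot2: Another paint pot like it, loose, about 61 x 50 mm and 55 mm high, standing. Origin: centre of its underside, z up.
- mixing_cup: An empty clear plastic cup, loose, 66 mm wide and 75 mm high, standing. Origin: centre of its underside, z up.

How it is judged:
On the way:
1. the bottle lies on its side, clear of the bin, let go and at rest (angle between bottle's own z axis and vertical between 1.35 and 1.8 rad and height (world z) of bottle below 0.05 m and horizontal distance between bottle and bin above 0.1 m and contact force between bottle and bin below 0.05 N and contact force between the fingers and bottle below 0.3 N and linear speed of bottle below 0.03 m/s), for 0.2 s.
At the end, for the whole second after the job is handed in: The bottle stands upright on its base (within 0.1 rad) on top of the board, its base centre within 45 mm of the board's centre along both of the board's sides (base wholly on the board), released and at rest; the casting is still in the bin (angle between bottle's own z axis and vertical below 0.1 rad and height (world z) of bottle between 0.005 and 0.014 m and x of bottle in the frame of board between -0.045 and 0.045 m and y of bottle in the frame of board between -0.045 and 0.045 m and contact force between the fingers and bottle below 0.3 N and linear speed of bottle below 0.02 m/s and horizontal distance between casting and bin below 0.06 m and height (world z) of casting below 0.04 m); the robot touches nothing.
It fails at once if a paint pot or the mixing cup is knocked over (leans more than 0.5 rad) (angle between any of paint_pot1, paint_pot2, mixing_cup's own z axis and vertical above 0.5 rad).
It also fails if it takes over 51 s, if anything falls off the work surface, if the arm or the gripper's body presses on something with over 40 N, if the wrist force passes 120 N, or if a joint passes its speed limit or range.

### The arm

A 7-joint arm with a two-finger parallel gripper is mounted at the origin on a cart in front of the work surface, level with it; the furniture and walls round the work are solid. World frame = base frame: x ahead of the robot, y to its left, z up, the work surface at z = 0. Lengths are in m, angles in rad, forces in N, time in s.
With the tool pointing down it reaches from about 0.425 to 0.875 m from the base axis. Payload 4.7 kg.
Tool frame: the origin (TCP) lies between the finger pads; the fingertips stand 25 mm ahead of it and the grasp point (between the pads) lies 6 mm ahead of it; z points along the fingers, y is the line along which they close (so a half turn about z gives the same grasp; the last joint's range is limited). The gripper opens to 85 mm and grips with 20 to 120 N. Pads are 22 mm wide; open, the fingers measure 114 mm over their backs; the gripper's body (76 mm by 85 mm) begins 54 mm behind the grasp point. The pads swing forward as they close: fully open they stand 13 mm farther back than shut.
Start: joints at [-1.273, 0.321, -0.07, 1.45, 0.023, 1.371, -0.057], TCP at [0.182, 0.624, 0.232] pointing down, gripper open.
Joint ranges: [-2.86, 2.86], [-0.3, 2.09], [-1.38, 1.24], [0.06, 2.45], [-1.56, 4.7], [0.09, 2.05], [-2.69, 2.69]. Speed limits (rad/s): [2.57, 2.57, 3.14, 3.14, 3.14, 3.14, 3.14].

### API

Orientations are given as a unit quaternion [x, y, z, w].
In Python, from cell import ctrl gives the robot as it stands. The module is installed in compiled form; this text tells all that it offers.
- The arm moves only by the tool step_arm, never from a script. Its argument "plan" is a list of rows, each a list of 3 entries, a list of its own where there are three numbers: the turn, a rotation vector about the tool's x, y, z in rad, then the shift along the tool's x, y, z in mm, then the finger opening in mm, from 0 to 85.4. In form: [[[rx, ry, rz], [tx, ty, tz], claw], ...]. A call has exactly 10 rows; each row shifts and turns the commanded pose from where the row before left it, along the tool's axes as they then stand; what a row does not reach is not made up. A row lasts 1/8 s, in which the tool goes at most 62.5 mm and 10.7 degrees, less where a joint would pass 70% of its speed; a pose out of reach is approached as far as the arm can. A call is refused whole if a number of a shift passes 62.5 or a number of a turn 0.188, either way. A call with a gripper value outside its range is refused whole. The fingers move at their own pace and stop on an object; "newtons" is the grip in N (left out, the last holds). Time passes only in rows, so rows that do not move let the fingers close, or fill a call up. It gives the time, the measured TCP pose, the force, the opening and the grip force at its end, in the units of the state.
- ctrl.get_obs(): the state, without advancing time (a new reading comes with each control period).
- ctrl.get_image(name): name is "scene" or "top"; returns a dict with "pixels" (384x512x3 uint8, red, green, blue), "vertical_fov" (degrees; the focal length in pixels is half the picture's height over the tangent of half this angle, whatever the lens; pixels are square), "cx", "cy" (the principal point, pixels), "k1" (the pictures are not rectified: a ray, as slopes to the right and down, at radius r is drawn at 1 + k1 r^2 times it, then the intrinsics apply), "rvec" (rotation vector, rad) and "tvec" (3), from world to camera coordinates, as OpenCV has them. Camera axes: x right, y down, z forward; pixel columns grow to the right and rows downward; lengths in m; the calibration is good to about 2 mm. A picture is of the moment at which its call begins. There is no depth.
- ctrl.finish_job(): hands the job in; it is judged then, once.
The state is a dict: "clock": time; "qpos": joint angles; "joint_velocities": joint speeds; "effort": joint torques, N m; "tcp_pos": TCP position; "eef_rot": TCP orientation; "ft_force": force on the tool from outside, world axes, zero at the start; "ft_torque": the same for the moment, N m; "finger_gap": finger opening in m; "finger_force": force on a finger pad.
Only numpy, scipy, OpenCV 4.12 (cv2) and the standard library are available. Lean on these libraries where they do the work, as an engineer would, in place of code of your own. Each camera call takes 0.05 s, during which the arm holds its last target. There are 200 camera calls.

## Working session

There is one attempt and no reset: what is moved stays moved. The work goes in short steps, Python scripts to look and compute and a tool call to move; the robot and the scene stay as the last step left them, time stands still between calls to the robot, and variables do not carry over. Pictures are saved under pics/ and viewed, at most 13 in all, crops included, and the job is handed in when it is done.

Besides the shell and the picture viewer there is one more tool, called after ">>>" as a command line: name --argument value ..., lists and objects as JSON in quotes. step_arm: Moves the arm, as the interface text tells. Its arguments: {"type":"object","properties":{"plan":{"type":"array","items":{"type":"array"}},"newtons":{"type":"number"}},"required":["plan"]}

```bash
mkdir -p pics; cat > h.py <<'E'
import numpy as np, cv2
from scipy.spatial.transform import Rotation as R
from cell import ctrl
def cam(name):
    d=ctrl.get_image(name); h=d["pixels"].shape[0]
    f=h/2/np.tan(np.radians(d["vertical_fov"])/2)
    d["K"]=np.array([[f,0,d["cx"]],[0,f,d["cy"]],[0,0,1.]]); d["D"]=np.array([d["k1"],0,0,0,0.])
    d["R"]=cv2.Rodrigues(np.array(d["rvec"],float))[0]; d["t"]=np.array(d["tvec"],float)
    d["bgr"]=cv2.cvtColor(d["pixels"],cv2.COLOR_RGB2BGR); return d
def ray(d,uv):
    p=cv2.undistortPoints(np.array(uv,float).reshape(-1,1,2),d["K"],d["D"]).reshape(-1,2)
    v=np.c_[p,np.ones(len(p))]@d["R"]; return -d["R"].T@d["t"], v
def onz(d,uv,z):
    c,v=ray(d,uv); return c+v*((z-c[2])/v[:,2])[:,None]
def proj(d,P):
    return cv2.projectPoints(np.array(P,float).reshape(-1,1,3),cv2.Rodrigues(d["R"])[0],d["t"],d["K"],d["D"])[0].reshape(-1,2)
def tri(d1,a,d2,b):
    c1,v1=ray(d1,[a]);c2,v2=ray(d2,[b]);A=np.c_[v1[0],-v2[0]]
    s=np.linalg.lstsq(A,c2-c1,rcond=None)[0];return (c1+s[0]*v1[0]+c2+s[1]*v2[0])/2, np.linalg.norm(A@s-(c2-c1))
E
python3 - <<'E'
from h import *
for n in("scene","top"):
    d=cam(n); cv2.imwrite(f"pics/{n}0.png",cv2.resize(d["bgr"],(800,600),interpolation=cv2.INTER_CUBIC)); print(n,d["vertical_fov"],d["k1"],(-d["R"].T@d["t"]).round(3),d["R"][2].round(2))
print(ctrl.get_obs())
E
```

```text
scene 52.68738057420824 -0.06973705911326619 [0.233 0.622 0.498] [ 0.41 -0.78 -0.48]
top 57.55011419408843 -0.05589529982774227 [ 0.412 -0.044  0.969] [ 0.17 -0.01 -0.99]
{'clock': 0.1, 'qpos': array([-1.27289013,  0.32178152, -0.07002761,  1.45152078,  0.02261123,
        1.37080328, -0.05692287]), 'joint_velocities': array([ 0.00175866, -0.00089234, -0.00071422, -0.00179064, -0.00088371,
        0.00148684, -0.00101069]), 'effort': array([ 6.39261125e-04, -4.94874573e+01, -3.83410715e-01, -3.15210092e+01,
        1.31190501e-02,  7.41965196e-03, -9.89844047e-07]), 'tcp_pos': array([0.18196054, 0.62352669, 0.2313274 ]), 'eef_rot': array([ 1.41450889e-01,  9.89944897e-01, -8.61487726e-04, -6.22502187e-05]), 'ft_force': array([ 0.61313424, -0.66368483,  0.00773651]), 'ft_torque': array([-0.02738718, -0.03646254,  0.02368367]), 'finger_force': 0.0, 'finger_gap': 0.08489012314414766}
```

View pics/scene0.png

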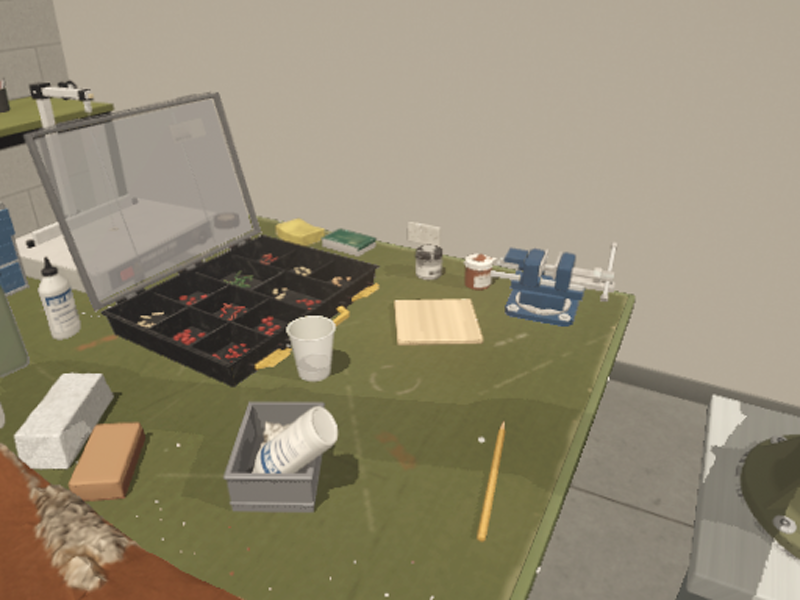

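View pics/top0.png

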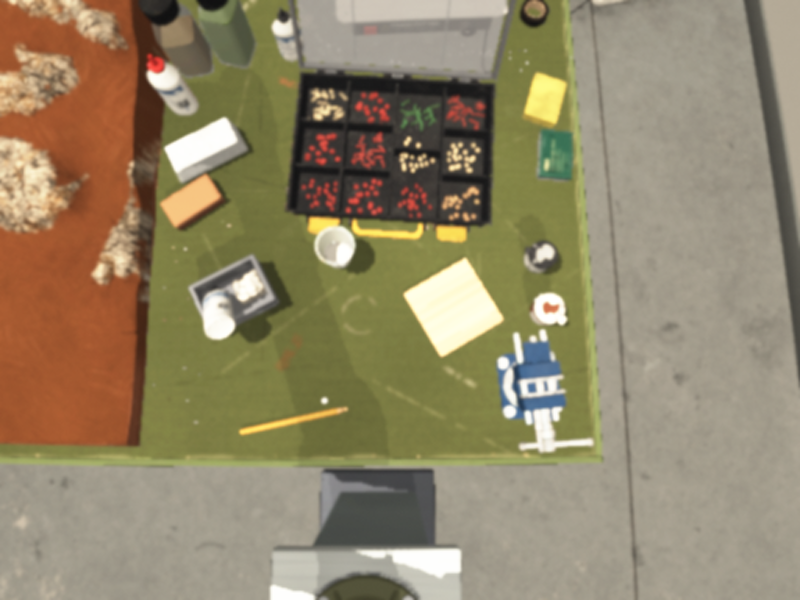

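The scene view shows the bin at about (275,455), with the white bottle base at (318,425), the cup at (312,348), the board at (437,320) and the pots at (428,260) and (478,270). In the top view the bin is at (234,295), the bottle base at (218,325), the board at (453,307), the cup at (335,246) and the pots at (541,256) and (548,308).

```bash
python3 - <<'E'
from h import *
d=cam("top"); s=cam("scene"); hsv=cv2.cvtColor(d["bgr"],cv2.COLOR_BGR2HSV)
S=.64
# board
print("hsv board",hsv[int(307*S),int(453*S)],"bin",hsv[int(318*S),int(258*S)],hsv[int(275*S),int(205*S)],"table",hsv[230,150])
H,Sa,V=cv2.split(hsv)
def big(m,box):
    x0,y0,x1,y1=[int(a*S) for a in box]; mm=np.zeros_like(m); mm[y0:y1,x0:x1]=m[y0:y1,x0:x1]
    c=max(cv2.findContours(mm,cv2.RETR_EXTERNAL,cv2.CHAIN_APPROX_NONE)[0],key=cv2.contourArea); return c
b=big(((V>170)&(Sa>30)).astype('uint8')*255,(390,245,515,365))
q=cv2.boxPoints(cv2.minAreaRect(b)); w=onz(d,q,.009); print("board",w.mean(0).round(3),[np.linalg.norm(w[i]-w[i-1]).round(3) for i in range(4)],np.degrees(np.arctan2(*(w[1]-w[0])[1::-1])).round(1))
g=((Sa<60)).astype('uint8')*255
c=big(g,(175,240,300,350)); h=cv2.convexHull(c)
print("grey area",cv2.contourArea(c)); 
m=[(190,292),(262,257),(282,298)]
w=onz(d,np.array(m)*S,.052); print("rim corners",w.round(3),np.linalg.norm(w[1]-w[0]),np.linalg.norm(w[2]-w[1]))
print("cup",onz(d,np.array([[335,246]])*S,.075).round(3),"pots",onz(d,np.array([[541,256],[548,308]])*S,.055).round(3))
print("base",tri(d,np.array([219,326])*S,s,np.array([322,427])*S))
for n,dd,bx in(("t",d,(170,230,310,370)),("s",s,(200,370,370,530))):
    x0,y0,x1,y1=[int(a*S) for a in bx]; cr=cv2.resize(dd["bgr"][y0:y1,x0:x1],(400,400),interpolation=cv2.INTER_CUBIC) 
    print(n,x0,y0,x1,y1); (A:=cr) if n=="t" else cv2.imwrite("pics/crop1.png",np.hstack([A,cr]))
E
```

```text
hsv board [ 28  38 255] bin [ 31 111  71] [ 29  89 120] table [ 30 114 134]
board [ 0.561 -0.156  0.009] [np.float64(0.136), np.float64(0.138), np.float64(0.138), np.float64(0.135)] -59.0
grey area 1801.0
rim corners [[0.581 0.299 0.052]
 [0.641 0.177 0.052]
 [0.569 0.14  0.052]] 0.13637235348313678 0.08090438629759333
cup [[0.654 0.049 0.075]] pots [[ 0.64  -0.306  0.055]
 [ 0.549 -0.313  0.055]]
base (array([0.51752616, 0.23321493, 0.09352381]), np.float64(0.001416433743744897))
t 108 147 198 236
s 128 236 236 339
```

View pics/crop1.png

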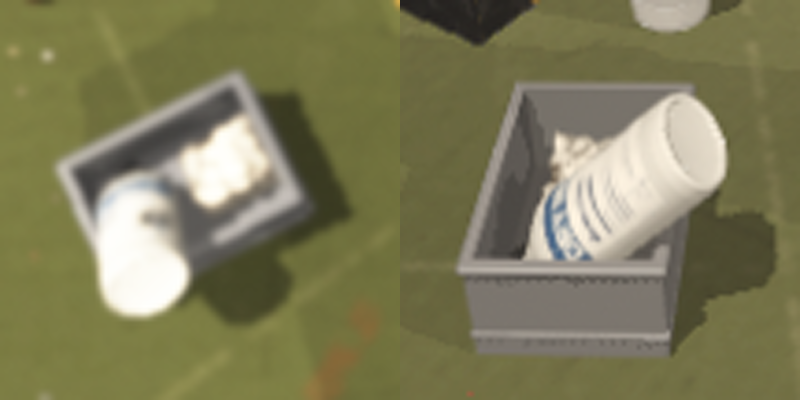

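```bash
python3 - <<'E'
from h import *
d=cam("top"); s=cam("scene")
T=np.array([[58,165],[238,70],[313,210]])*[.225,.2225]+[108,147]
C=np.array([[58,270],[115,85],[268,272]])*[.27,.2575]+[128,236]
print("top",onz(d,T,.052).round(4)); print("scene",onz(s,C,.052).round(4))
for i in(0,1): print(tri(d,T[i],s,C[i]))
b=np.array([295,143])*[.27,.2575]+[128,236]; print("base",onz(s,[b],.097).round(4))
w=onz(d,T,.052)
yaw=np.arctan2(*(w[0]-w[1])[1::-1])-np.pi/2
ws=onz(s,C,.052); yaw2=np.arctan2(*(ws[0]-ws[2])[1::-1]);yaw3=np.arctan2(*(ws[0]-ws[1])[1::-1])-np.pi/2
print(np.degrees([yaw,yaw2,yaw3]))
for c in((w[0]+w[2])/2,(ws[1]+ws[2])/2):
  y=yaw; ax=np.array([np.cos(y),np.sin(y)]);ay=np.array([-ax[1],ax[0]])
  print("bin",c.round(4),"base pred",c[:2]-.057*ax+.030*ay, "base seen in bin",[(onz(s,[b],.097)[0,:2]-c[:2])@ax,(onz(s,[b],.097)[0,:2]-c[:2])@ay])
E
```

```text
top [[0.5893 0.301  0.052 ]
 [0.6469 0.1938 0.052 ]
 [0.5613 0.1454 0.052 ]]
scene [[0.5915 0.3052 0.052 ]
 [0.6482 0.1985 0.052 ]
 [0.512  0.2635 0.052 ]]
(array([0.59147634, 0.30305205, 0.04951993]), np.float64(0.0037748041529757476))
(array([0.64907909, 0.19542705, 0.04906106]), np.float64(0.003229957088196654))
base [[0.5142 0.2346 0.097 ]]
[28.21678312 27.68949325 27.93842793]
bin [0.5753 0.2232 0.052 ] base pred [0.51090547 0.22269243] base seen in bin [np.float64(-0.04842886264215303), np.float64(0.03891320141851407)]
bin [0.5801 0.231  0.052 ] base pred [0.51566657 0.23045401] base seen in bin [np.float64(-0.05629391958693504), np.float64(0.034325058122044665)]
```

```bash
cat >> h.py <<'E'
def ori(yaw,a):
    p,a=np.radians(yaw),np.radians(a)
    z=np.array([np.cos(a)*np.cos(p),np.cos(a)*np.sin(p),np.sin(a)]);y=np.array([-np.sin(p),np.cos(p),0])
    return np.c_[np.cross(y,z),y,z]
def go(P,yaw,a,ahead=0.):
    """print: turn rotvec (tool), then shift mm in the turned tool frame, so that the point `ahead` m along tool z reaches P"""
    o=ctrl.get_obs(); R0=R.from_quat(o["eef_rot"]).as_matrix(); R1=ori(yaw,a)
    tgt=np.array(P)-ahead*R1[:,2]
    print("turn",R.from_matrix(R0.T@R1).as_rotvec().round(3),"shift",(1000*R1.T@(tgt-o["tcp_pos"])).round(1),"world d",(tgt-o["tcp_pos"]).round(3))
    return o
E
python3 - <<'E'
from h import *
go([.53,.24,.20],28,-90)
E
```

```text
turn [-0.001 -0.    -0.773] shift [-127.1 -502.3   32. ] world d [ 0.348 -0.384 -0.032]
```

>>> step_arm --plan '[[[0, 0, -0.155], [0, 0, 0], 85], [[0, 0, -0.155], [0, 0, 0], 85], [[0, 0, -0.155], [0, 0, 0], 85], [[0, 0, -0.154], [0, 0, 0], 85], [[0, 0, -0.154], [0, 0, 0], 85], [[0, 0, 0], [-12, -50, 0], 85], [[0, 0, 0], [-13, -50, 0], 85], [[0, 0, 0], [-13, -50, 0], 85], [[0, 0, 0], [-13, -50, 0], 85], [[0, 0, 0], [-13, -50, 0], 85]]' --newtons 60

```text
clock: 1.55
tcp_pos: [0.3571, 0.432, 0.2325]
eef_rot: [-0.242, 0.97, 0.0, 0.0]
ft_force: [1.2, 0.3, -0.1]
finger_gap: 0.0848
finger_force: 0.0
```

>>> step_arm --plan '[[[0, 0, 0], [-12, -50, 0], 85], [[0, 0, 0], [-13, -50, 0], 85], [[0, 0, 0], [-13, -50, 0], 85], [[0, 0, 0], [-13, -50, 0], 85], [[0, 0, 0], [-12, -40, 0], 85], [[0, 0, 0], [0, -12, 10], 85], [[0, 0, 0], [0, 0, 10], 85], [[0, 0, 0], [0, 0, 0], 85], [[0, 0, 0], [0, 0, 0], 85], [[0, 0, 0], [0, 0, 0], 85]]'

```text
clock: 2.8
tcp_pos: [0.5297, 0.2416, 0.2128]
eef_rot: [-0.243, 0.97, 0.0, 0.0]
ft_force: [0.1, -0.2, 0.1]
finger_gap: 0.0851
finger_force: 0.0
```

```bash
python3 - <<'E'
from h import *
o=go([.53,.24,.079],28,-90,.012); print(o["tcp_pos"],o["qpos"].round(2),o["clock"])
d=cam("top"); s=cam("scene")
for n,dd,bx in(("t",d,(108,147,198,237)),("s",s,(110,180,260,340))):
    x0,y0,x1,y1=bx; cr=cv2.resize(dd["bgr"][y0:y1,x0:x1],(400,400),interpolation=cv2.INTER_CUBIC) 
    (A:=cr) if n=="t" else cv2.imwrite("pics/crop2.png",np.hstack([A,cr]))
E
```

```text
turn [0.    0.001 0.002] shift [  0.5  -1.6 121.8] world d [ 0.    -0.002 -0.122]
[0.52971781 0.24164902 0.21277778] [-0.62  0.19  0.17  1.66 -0.03  1.3   1.61] 2.8
```

View pics/crop2.png

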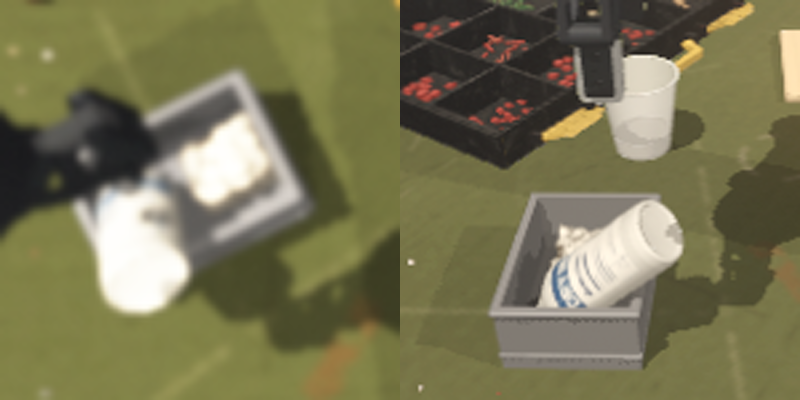

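The tool is square over the bottle base, which is at crop pixel (140,270) in the top view, and the view matches the estimate.

>>> step_arm --plan '[[[0, 0, 0], [0, -1, 30], 85], [[0, 0, 0], [0, 0, 30], 85], [[0, 0, 0], [0, 0, 30], 85], [[0, 0, 0], [0, 0, 20], 85], [[0, 0, 0], [0, 0, 12], 85], [[0, 0, 0], [0, 0, 0], 85], [[0, 0, 0], [0, 0, 0], 40], [[0, 0, 0], [0, 0, 0], 30], [[0, 0, 0], [0, 0, 0], 30], [[0, 0, 0], [0, 0, 0], 30]]' --newtons 60

```text
clock: 4.15
tcp_pos: [0.5313, 0.2391, 0.0918]
eef_rot: [-0.242, 0.97, -0.0, 0.001]
ft_force: [-1.9, -3.0, 6.5]
finger_gap: 0.0424
finger_force: 52.7
```

>>> step_arm --plan '[[[0, 0, 0], [0, 0, 0], 85], [[0, 0, 0], [0, 0, 0], 85], [[0, 0, 0], [0, 0, 0], 85], [[0, 0, 0], [5, 0, 8], 85], [[0, 0, 0], [0, 0, 0], 85], [[0, 0, 0], [0, 0, 0], 30], [[0, 0, 0], [0, 0, 0], 30], [[0, 0, 0], [0, 0, 0], 30], [[0, 0, 0], [0, 0, 0], 30], [[0, 0, 0], [0, 0, 0], 30]]' --newtons 70

```text
clock: 5.4
tcp_pos: [0.5267, 0.2368, 0.083]
eef_rot: [-0.242, 0.97, -0.0, 0.0]
ft_force: [-0.5, -3.5, 5.3]
finger_gap: 0.0463
finger_force: 71.4
```

```bash
python3 - <<'E'
from h import *
o=ctrl.get_obs(); print(o["ft_force"],o["finger_gap"],o["finger_force"],o["tcp_pos"])
d=cam("top"); s=cam("scene")
for n,dd,bx in(("t",d,(108,147,198,237)),("s",s,(120,220,250,360))):
    x0,y0,x1,y1=bx; cr=cv2.resize(dd["bgr"][y0:y1,x0:x1],(400,400),interpolation=cv2.INTER_CUBIC) 
    (A:=cr) if n=="t" else cv2.imwrite("pics/crop3.png",np.hstack([A,cr]))
E
```

```text
[-0.52534251 -3.54848597  5.28046312] 0.04634252854874283 71.40085465344782 [0.52666536 0.23676284 0.08297201]
```

View pics/crop3.png

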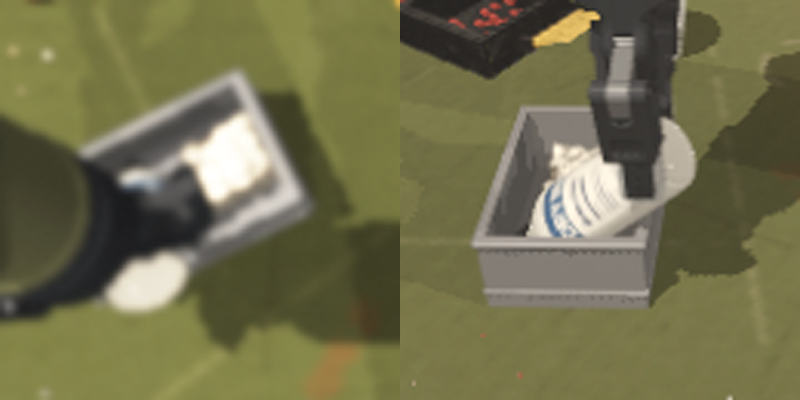

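The finger now covers the bottle's flank at about (640,170) in the right-hand crop, so I pull along the axis.

>>> step_arm --plan '[[[0, 0, 0], [4, 0, -4], 30], [[0, 0, 0], [6, 0, -6], 30], [[0, 0, 0], [8, 0, -8], 30], [[0, 0, 0], [8, 0, -8], 30], [[0, 0, 0], [8, 0, -8], 30], [[0, 0, 0], [8, 0, -8], 30], [[0, 0, 0], [8, 0, -8], 30], [[0, 0, 0], [6, 0, -14], 30], [[0, 0, 0], [0, 0, -20], 30], [[0, 0, 0], [0, 0, -20], 30]]' --newtons 70

```text
clock: 6.75
tcp_pos: [0.4765, 0.2109, 0.1877]
eef_rot: [-0.242, 0.97, 0.0, 0.0]
ft_force: [-0.3, 0.3, -1.8]
finger_gap: 0.0463
finger_force: 72.0
```

>>> step_arm --plan '[[[0, 0, 0], [0, 0, -20], 30], [[0, 0, 0], [0, 0, -20], 30], [[0, 0, 0], [0, 0, -20], 30], [[0, 0, 0], [0, 0, -10], 30], [[0, 0, 0], [0, 0, 0], 30], [[0, 0, 0], [0, 0, 0], 30], [[0, 0, 0], [0, 0, 0], 30], [[0, 0, 0], [0, 0, 0], 30], [[0, 0, 0], [0, 0, 0], 30], [[0, 0, 0], [0, 0, 0], 30]]'

```text
clock: 8.0
tcp_pos: [0.4766, 0.211, 0.2563]
eef_rot: [-0.242, 0.97, -0.0, -0.0]
ft_force: [0.3, -0.4, -2.2]
finger_gap: 0.0464
finger_force: 72.0
```

```bash
python3 - <<'E'
from h import *
o=go([.53,0.0,.15],0,-60); print(o["qpos"].round(2))
d=cam("top"); s=cam("scene")
for n,dd,bx in(("t",d,(80,127,230,277)),("s",s,(120,100,340,320))):
    x0,y0,x1,y1=bx; cr=cv2.resize(dd["bgr"][y0:y1,x0:x1],(400,400),interpolation=cv2.INTER_CUBIC) 
    (A:=cr) if n=="t" else cv2.imwrite("pics/crop4.png",np.hstack([A,cr]))
E
```

```text
turn [ 0.128 -0.513  0.478] shift [   6.9 -211.   118.7] world d [ 0.053 -0.211 -0.106]
[-0.63  0.03  0.16  1.74 -0.01  1.37  1.6 ]
```

View pics/crop4.png

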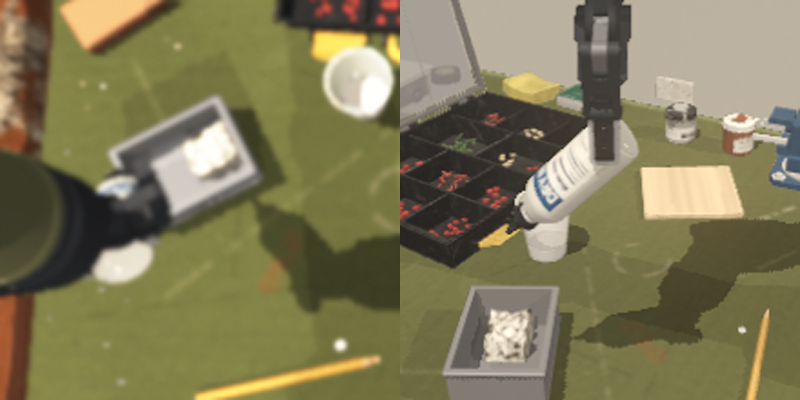

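The bottle is free of the bin, still held at 45° at crop pixel (585,175). The casting is still in the bin at (510,335).

>>> step_arm --plan '[[[0, 0, 0.163], [0, 0, 0], 30], [[0, 0, 0.163], [0, 0, 0], 30], [[0, 0, 0.163], [0, 0, 0], 30], [[0, 0, 0], [-3, -30, 0], 30], [[0, 0, 0], [-4, -40, 0], 30], [[0, 0, 0], [-4, -40, 0], 30], [[0, 0, 0], [-4, -40, 0], 30], [[0, 0, 0], [-4, -40, 0], 30], [[0, 0, 0], [-4, -30, 0], 30], [[0, 0, 0], [0, -21, 0], 30]]'

```text
clock: 9.35
tcp_pos: [0.4998, -0.0319, 0.2565]
eef_rot: [0.001, 1.0, -0.0, 0.0]
ft_force: [0.5, -0.1, -1.9]
finger_gap: 0.0465
finger_force: 72.1
```

>>> step_arm --plan '[[[0, -0.13, 0], [0, 0, 0], 30], [[0, -0.13, 0], [0, 0, 0], 30], [[0, -0.13, 0], [0, 0, 0], 30], [[0, -0.13, 0], [0, 0, 0], 30], [[0, -0.13, 0], [0, 0, 0], 30], [[0, -0.13, 0], [0, 0, 0], 30], [[0, 0, 0], [0, 0, 0], 30], [[0, 0, 0], [0, 0, 0], 30], [[0, 0, 0], [0, 0, 0], 30], [[0, 0, 0], [0, 0, 0], 30]]'

```text
clock: 10.6
tcp_pos: [0.5315, -0.0243, 0.2349]
eef_rot: [-0.004, 0.966, 0.016, 0.26]
ft_force: [0.7, 1.3, -2.2]
finger_gap: 0.0462
finger_force: 72.6
```

```bash
python3 - <<'E'
from h import *
o=go([.50,-0.03,.035],0,-46); print(o["qpos"].round(2),o["tcp_pos"])
d=cam("top"); s=cam("scene")
for n,dd,bx in(("t",d,(180,130,330,280)),("s",s,(150,80,330,260))):
    x0,y0,x1,y1=bx; cr=cv2.resize(dd["bgr"][y0:y1,x0:x1],(400,400),interpolation=cv2.INTER_CUBIC) 
    (A:=cr) if n=="t" else cv2.imwrite("pics/crop5.png",np.hstack([A,cr]))
E
```

```text
turn [ 0.033 -0.242 -0.005] shift [161.6  -5.7 121.9] world d [-0.032 -0.006 -0.2  ]
[ 0.04 -0.3  -0.01  2.17 -0.07  0.75  1.65] [ 0.53152326 -0.02427923  0.23492327]
```

View pics/crop5.png

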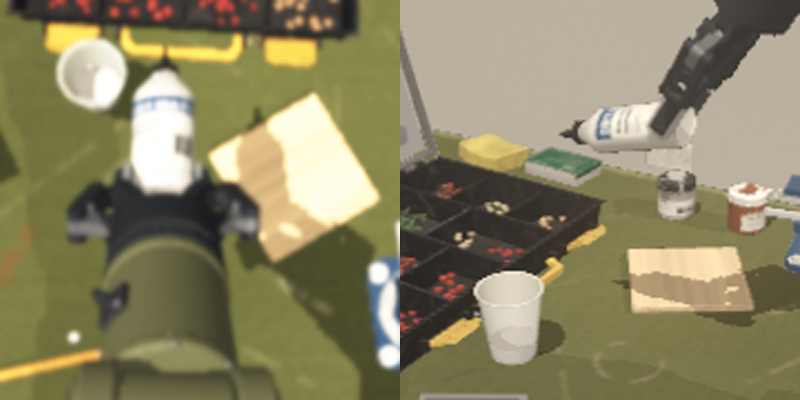

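>>> step_arm --plan '[[[0, 0, 0], [10, -1, 17], 30], [[0, 0, 0], [10, -1, 17], 30], [[0, 0, 0], [10, -1, 17], 30], [[0, 0, 0], [10, -1, 17], 30], [[0, 0, 0], [10, -1, 17], 30], [[0, 0, 0], [5, 0, 9], 30], [[0.016, -0.08, 0], [0, 0, 0], 30], [[0.017, -0.08, 0], [0, 0, 0], 30], [[0, -0.08, 0], [0, 0, 0], 30], [[0, 0, 0], [0, 0, 0], 30]]'

```text
clock: 11.95
tcp_pos: [0.5296, -0.0258, 0.1306]
eef_rot: [0.004, 0.939, 0.004, 0.344]
ft_force: [-0.5, -0.0, -1.7]
finger_gap: 0.0466
finger_force: 72.6
```

```bash
python3 - <<'E'
from h import *
o=go([.52,-0.03,.035],0,-46); print(o["qpos"].round(2),o["tcp_pos"])
E
```

```text
turn [ 0.006 -0.066 -0.01 ] shift [73.3 -4.2 62.1] world d [-0.01  -0.004 -0.096]
[ 0.29 -0.26 -0.26  2.44 -0.32  0.26  1.86] [ 0.52964136 -0.02584704  0.13057372]
```

>>> step_arm --plan '[[[0, 0, 0], [8, 5, 12], 30], [[0, 0, 0], [8, 5, 12], 30], [[0, 0, 0], [8, 6, 12], 30], [[0, 0, 0], [8, 0, 12], 30], [[0, 0, 0], [7, 0, 11], 30], [[0, 0, 0], [7, 0, 10], 30], [[0, 0, 0], [5, 0, 7], 30], [[0, 0, 0], [2, 0, 3], 30], [[0, 0, 0], [0, 0, 0], 30], [[0, 0, 0], [0, 0, 0], 30]]'

```text
clock: 13.2
tcp_pos: [0.539, -0.0094, 0.0592]
eef_rot: [0.0, 0.941, 0.005, 0.339]
ft_force: [-0.1, 0.8, -1.8]
finger_gap: 0.0462
finger_force: 72.7
```

```bash
python3 - <<'E'
from h import *
o=go([.54,-0.01,.033],0,-47); print(o["qpos"].round(2),o["tcp_pos"],o["ft_force"])
d=cam("top"); s=cam("scene")
for n,dd,bx in(("t",d,(190,110,320,240)),("s",s,(150,160,310,320))):
    x0,y0,x1,y1=bx; cr=cv2.resize(dd["bgr"][y0:y1,x0:x1],(400,400),interpolation=cv2.INTER_CUBIC) 
    (A:=cr) if n=="t" else cv2.imwrite("pics/crop6.png",np.hstack([A,cr]))
E
```

```text
turn [ 0.009 -0.059 -0.004] shift [17.1 -0.6 19.8] world d [ 0.001 -0.001 -0.026]
[ 1.19 -0.1  -1.18  2.45 -1.17  0.1   2.69] [ 0.53903879 -0.00937352  0.05915247] [-0.0676341   0.82375419 -1.80389179]
```

View pics/crop6.png

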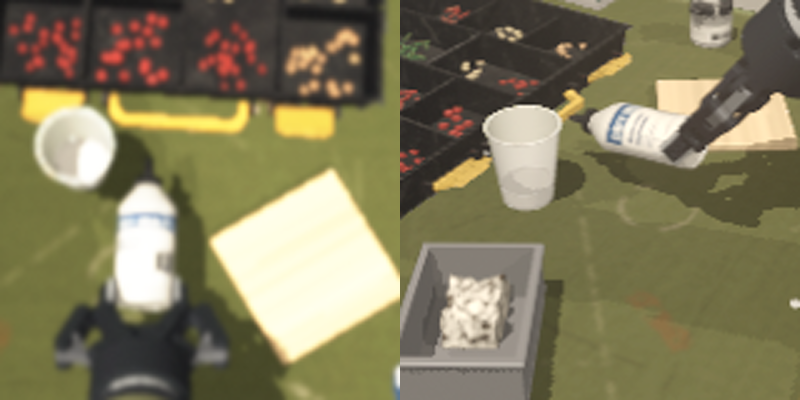

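>>> step_arm --plan '[[[0, 0.06, 0], [0, 0, 0], 30], [[0, 0.06, 0], [0, 0, 0], 30], [[0, 0.06, 0], [0, 0, 0], 30], [[0, 0.06, 0], [0, 0, 0], 30], [[0, 0.03, 0], [0, 0, 0], 30], [[0, 0, 0], [0, 0, 0], 30], [[0, 0, 0], [0, 0, 0], 30], [[0, 0, 0], [0, 0, 0], 30], [[0, 0, 0], [0, 0, 0], 30], [[0, 0, 0], [0, 0, 0], 30]]'

```text
clock: 14.55
tcp_pos: [0.5389, -0.0029, 0.0593]
eef_rot: [-0.004, 0.972, 0.013, 0.235]
ft_force: [0.4, -0.1, -2.3]
finger_gap: 0.0465
finger_force: 73.0
```

```bash
python3 - <<'E'
from h import *
o=go([.54,-0.01,.043],0,-65); print(o["qpos"].round(2),o["tcp_pos"],o["ft_force"])
E
```

```text
turn [0.027 0.038 0.003] shift [ 5.9 -7.1 15.3] world d [ 0.001 -0.007 -0.016]
[ 1.35  0.04 -1.37  2.28  0.06  0.38  1.52] [ 0.53891681 -0.00289321  0.059339  ] [ 0.40677305 -0.09605258 -2.30746197]
```

>>> step_arm --plan '[[[0, 0, 0], [3, -3, 6], 30], [[0, 0, 0], [3, -2, 6], 30], [[0, 0, 0], [2, 0, 4], 30], [[0, 0, 0], [2, 0, 3], 30], [[0, 0, 0], [1, 0, 2], 30], [[0, 0, 0], [0, 0, 0], 30], [[0, 0, 0], [0, 0, 0], 30], [[0, 0, 0], [0, 0, 0], 30], [[0, 0, 0], [0, 0, 0], 30], [[0, 0, 0], [0, 0, 0], 30]]' --newtons 20

```text
clock: 15.8
tcp_pos: [0.5391, -0.0072, 0.0358]
eef_rot: [-0.004, 0.972, 0.013, 0.235]
ft_force: [0.0, -0.0, -0.9]
finger_gap: 0.0464
finger_force: 73.4
```

```bash
python3 - <<'E'
from h import *
o=go([.54,-0.01,.033],0,-63); print(o["qpos"].round(2),o["tcp_pos"],o["ft_force"],o["finger_gap"],o["finger_force"])
E
```

```text
turn [0.028 0.004 0.002] shift [ 0.5 -2.8  2.8] world d [ 0.001 -0.003 -0.003]
[ 1.16  0.13 -1.2   2.3   0.31  0.33  1.31] [ 0.53914096 -0.00717025  0.03575509] [ 6.25745494e-04 -1.43123736e-03 -9.27374421e-01] 0.046386312227072034 73.41208348094369
```

>>> step_arm --plan '[[[0, 0, 0], [0, 0, 0], 48], [[0, 0, 0], [0, 0, 0], 50], [[0, 0, 0], [0, 0, 0], 52], [[0, 0, 0], [0, 0, 0], 56], [[0, 0, 0], [0, 0, 0], 85], [[0, 0, 0], [0, 0, 0], 85], [[0, 0, 0], [0, 0, -10], 85], [[0, 0, 0], [0, 0, -25], 85], [[0, 0, 0], [0, 0, -30], 85], [[0, 0, 0], [0, 0, -30], 85]]'

```text
clock: 17.05
tcp_pos: [0.4983, -0.0171, 0.0926]
eef_rot: [0.001, 0.975, 0.005, 0.22]
ft_force: [-1.3, -1.2, -2.2]
finger_gap: 0.0851
finger_force: 0.0
```

>>> step_arm --plan '[[[0, 0.1, 0], [0, 0, -20], 85], [[0, 0.1, 0], [0, 0, -20], 85], [[0, 0.1, 0], [0, 0, -20], 85], [[0, 0.1, 0], [0, 0, -20], 85], [[0, 0.07, 0], [0, 0, -20], 85], [[0, 0, 0], [0, 0, 0], 85], [[0, 0, 0], [0, 0, 0], 85], [[0, 0, 0], [0, 0, 0], 85], [[0, 0, 0], [0, 0, 0], 85], [[0, 0, 0], [0, 0, 0], 85]]'

```text
clock: 18.3
tcp_pos: [0.4751, -0.0177, 0.1886]
eef_rot: [-0.001, 1.0, 0.004, -0.013]
ft_force: [-0.8, -0.5, -0.3]
finger_gap: 0.0852
finger_force: 0.0
```

```bash
python3 - <<'E'
from h import *
o=go([.54,-0.01,.033],0,-90); print(o["qpos"].round(2),o["tcp_pos"],o["ft_force"],o["finger_gap"],o["finger_force"])
d=cam("top"); s=cam("scene")
for n,dd,bx in(("t",d,(190,110,320,240)),("s",s,(180,160,340,320))):
    x0,y0,x1,y1=bx; cr=cv2.resize(dd["bgr"][y0:y1,x0:x1],(400,400),interpolation=cv2.INTER_CUBIC) 
    (A:=cr) if n=="t" else cv2.imwrite("pics/crop7.png",np.hstack([A,cr]))
E
```

```text
turn [ 0.008 -0.025  0.001] shift [-64.9   7.7 155.6] world d [ 0.065  0.008 -0.156]
[ 1.29  0.12 -1.35  1.88  0.11  1.27  1.48] [ 0.47510434 -0.01773395  0.18859015] [-0.82562256 -0.50659688 -0.32289062] 0.08524624906315831 0.0
```

View pics/crop7.png

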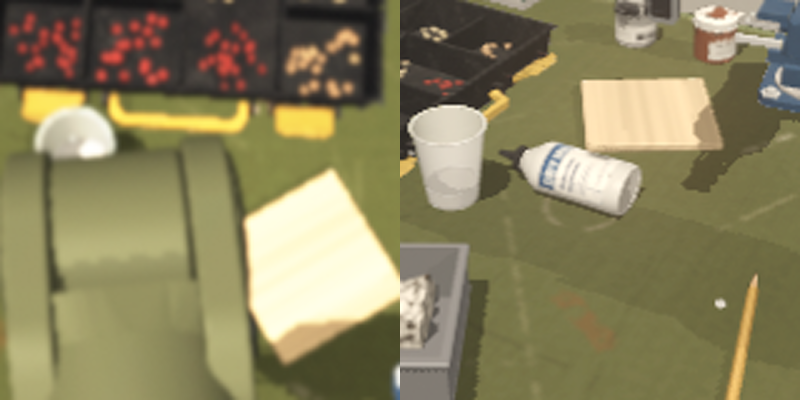

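The bottle lies on its side and is let go. Its base is at about crop pixel (632,193) and its tip at (502,156), with the cup untouched to its left.

```bash
python3 - <<'E'
from h import *
from scipy.optimize import least_squares
s=cam("scene")
P=onz(s,np.array([[232,193],[101,156]])*.4+[180,160],.02); print("base,tip",P.round(3),np.linalg.norm(P[1]-P[0]),np.degrees(np.arctan2(*(P[1]-P[0])[1::-1])))
D=[(.650,.2313,.3218,1.4515,1.3708),(.582,.2128,.19,1.66,1.30),(.521,.2563,.03,1.74,1.37),(.532,.235,-.3,2.17,.75),(.530,.1306,-.26,2.44,.26),(.4754,.1886,.12,1.88,1.27),(.539,.0593,.04,2.28,.38)]
A=[];b=[]
for r,z,a,c,e in D:
    w=1 if c not in(1.88,2.28) else .3
    A+= [[w*np.sin(a),w*np.sin(a+c),w*np.sin(a+c+e),0,w*np.cos(a+c),w],[w*np.cos(a),w*np.cos(a+c),w*np.cos(a+c+e),w,-w*np.sin(a+c),0]]; b+=[w*r,w*z]
x,res,_,_=np.linalg.lstsq(np.array(A),np.array(b),rcond=None); print("L1 L2 L3 H off r0",x.round(3),(np.array(A)@x-b).round(3))
L1,L2,L3,H,off,r0=x
def ik(r,z,a):
    S=np.pi/2-np.radians(a)  # sum angle from up
    f=lambda q:[L1*np.sin(q[0])+L2*np.sin(q[0]+q[1])+off*np.cos(q[0]+q[1])+L3*np.sin(S)+r0-r, H+L1*np.cos(q[0])+L2*np.cos(q[0]+q[1])-off*np.sin(q[0]+q[1])+L3*np.cos(S)-z]
    o=least_squares(f,[.1,2.]); return o.x[0],o.x[1],S-o.x.sum(),o.cost
for a in(-15,-25,-30,-35,-40,-45):
    for r in(.57,.60,.62): print(a,r,np.round(ik(r,.085,a),3))
for a in(-110,-120,-130): print(a,np.round(ik(.59,.03,a),3),np.round(ik(.53,.03,a),3))
E
```

```text
base,tip [[ 0.509 -0.001  0.02 ]
 [ 0.639  0.001  0.02 ]] 0.12940984997049548 1.214806311883444
L1 L2 L3 H off r0 [0.447 0.501 0.334 0.245 0.001 0.018] [-0.001  0.002 -0.001 -0.002  0.002  0.001 -0.001 -0.001 -0.001  0.004
  0.003 -0.012  0.002 -0.003]
-15 0.57 [ 0.343  2.639 -1.15   0.   ]
-15 0.6 [ 0.366  2.575 -1.109  0.   ]
-15 0.62 [ 0.383  2.532 -1.082  0.   ]
-25 0.57 [ 0.126  2.619 -0.738  0.   ]
-25 0.6 [ 0.176  2.552 -0.721  0.   ]
-25 0.62 [ 0.208  2.507 -0.708  0.   ]
-30 0.57 [ 0.049  2.59  -0.545  0.   ]
-30 0.6 [ 0.108  2.523 -0.537  0.   ]
-30 0.62 [ 0.145  2.478 -0.528  0.   ]
-35 0.57 [-0.004  2.551 -0.365  0.   ]
-35 0.6 [ 0.06   2.484 -0.363  0.   ]
-35 0.62 [ 0.1    2.439 -0.357  0.   ]
-40 0.57 [-0.036  2.504 -0.199  0.   ]
-40 0.6 [ 0.031  2.437 -0.199  0.   ]
-40 0.62 [ 0.073  2.392 -0.196  0.   ]
-45 0.57 [-0.049  2.45  -0.045  0.   ]
-45 0.6 [ 0.019  2.383 -0.046  0.   ]
-45 0.62 [ 0.062  2.338 -0.044  0.   ]
-110 [0.623 1.502 1.366 0.   ] [0.511 1.678 1.302 0.   ]
-120 [0.754 1.341 1.57  0.   ] [0.639 1.533 1.492 0.   ]
-130 [0.89  1.179 1.77  0.   ] [0.771 1.391 1.678 0.   ]
```

>>> step_arm --plan '[[[0.008, -0.025, 0], [0, 0, 0], 85], [[0, 0, 0], [-30, 6, 0], 85], [[0, 0, 0], [-30, 6, 10], 85], [[0, 0, 0], [-28, 6, 30], 85], [[0, 0, 0], [0, 0, 30], 85], [[0, 0, 0], [0, 0, 30], 85], [[0, 0, 0], [0, 0, 30], 85], [[0, 0, 0], [0, 0, 15], 85], [[0, 0, 0], [0, 0, 0], 85], [[0, 0, 0], [0, 0, 0], 85]]'

```text
clock: 19.7
tcp_pos: [0.5643, 0.001, 0.0449]
eef_rot: [-0.001, 1.0, 0.001, 0.001]
ft_force: [-0.0, -0.1, -0.5]
finger_gap: 0.0847
finger_force: 0.0
```

```bash
python3 - <<'E'
from h import *
o=go([.564,0,.030],1,-90); print(o["qpos"].round(2),o["tcp_pos"],o["ft_force"])
E
```

```text
turn [ 0.001  0.002 -0.016] shift [ 0.3 -1.  14.9] world d [-0.    -0.001 -0.015]
[ 0.83  0.55 -1.08  1.84  0.55  1.09  1.11] [0.56430622 0.00097321 0.04485846] [-0.0230901  -0.05397592 -0.49155031]
```

>>> step_arm --plan '[[[0, 0, 0], [0, 0, 10], 85], [[0, 0, 0], [0, 0, 5], 85], [[0, 0, 0], [0, 0, 0], 30], [[0, 0, 0], [0, 0, 0], 30], [[0, 0, 0], [0, 0, 0], 30], [[0, 0, 0], [0, 0, 0], 30], [[0, 0, 0], [0, 0, 0], 30], [[0, 0, 0], [0, 0, -20], 30], [[0, 0, 0], [0, 0, -40], 30], [[0, 0, 0], [0, 0, -30], 30]]' --newtons 60

```text
clock: 20.95
tcp_pos: [0.5638, 0.0012, 0.1205]
eef_rot: [-0.001, 1.0, 0.001, 0.001]
ft_force: [0.3, -0.2, 0.5]
finger_gap: 0.0302
finger_force: 0.0
```

```bash
python3 - <<'E'
from h import *
o=go([.50,0.02,.12],-80,-90); print(o["qpos"].round(2),o["tcp_pos"],o["ft_force"],o["finger_gap"])
E
```

```text
turn [ 0.002 -0.     1.398] shift [ 29.6 -59.5   0.5] world d [-0.064  0.019 -0.   ]
[ 0.9   0.47 -1.16  1.78  0.46  1.2   1.18] [0.56375362 0.00121968 0.12049724] [ 0.30202933 -0.16904884  0.51478416] 0.030184990052117906
```

```bash
python3 - <<'E'
from h import *
d=cam("top"); s=cam("scene")
for n,dd,bx in(("t",d,(190,110,320,240)),("s",s,(180,160,340,320))):
    x0,y0,x1,y1=bx; cr=cv2.resize(dd["bgr"][y0:y1,x0:x1],(400,400),interpolation=cv2.INTER_CUBIC) 
    (A:=cr) if n=="t" else cv2.imwrite("pics/crop8.png",np.hstack([A,cr]))
E
```

```text
(no output)
```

View pics/crop8.png

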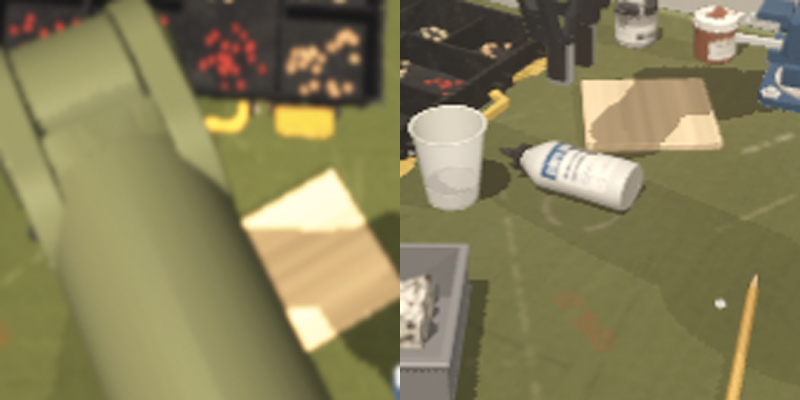

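The bottle has not moved (crop base at (630,190)), so the pads slid off over its top. I'll regrip lower.

>>> step_arm --plan '[[[0, 0, 0], [0, 0, 0], 85], [[0, 0, 0], [0, 0, 20], 85], [[0, 0, 0], [0, 0, 35], 85], [[0, 0, 0], [0, 0, 25], 85], [[0, 0, 0], [0, 0, 14], 85], [[0, 0, 0], [0, 0, 6], 60], [[0, 0, 0], [0, 0, 0], 40], [[0, 0, 0], [0, 0, 0], 40], [[0, 0, 0], [0, 0, 0], 40], [[0, 0, 0], [0, 0, 0], 40]]' --newtons 40

```text
clock: 22.3
tcp_pos: [0.5646, -0.0015, 0.0199]
eef_rot: [-0.0, 1.0, -0.001, 0.001]
ft_force: [-1.3, -4.4, 4.7]
finger_gap: 0.0449
finger_force: 39.9
```

>>> step_arm --plan '[[[0, 0, 0], [0, 0, 0], 30], [[0, 0, 0], [0, 0, 0], 30], [[0, 0, 0], [0, 0, -4], 30], [[0, 0, 0], [0, 0, -8], 30], [[0, 0, 0], [0, 0, -16], 30], [[0, 0, 0], [0, 0, -30], 30], [[0, 0, 0], [0, 0, -30], 30], [[0, 0, 0], [0, 0, -12], 30], [[0, 0, 0], [0, 0, 0], 30], [[0, 0, 0], [0, 0, 0], 30]]' --newtons 60

```text
clock: 23.55
tcp_pos: [0.5626, 0.0005, 0.1177]
eef_rot: [-0.001, 1.0, 0.001, -0.001]
ft_force: [0.4, -0.1, -1.9]
finger_gap: 0.0442
finger_force: 59.8
```

```bash
python3 - <<'E'
from h import *
o=go([.50,0.06,.12],-90,-90); print(o["qpos"].round(2),o["tcp_pos"],o["ft_force"],o["finger_gap"])
E
```

```text
turn [-1.000e-03 -2.000e-03  1.572e+00] shift [ 59.5 -62.6  -2.3] world d [-0.063  0.06   0.002]
[ 0.9   0.47 -1.16  1.78  0.46  1.2   1.18] [5.62582729e-01 4.52695343e-04 1.17656490e-01] [ 0.42699577 -0.09759227 -1.9357457 ] 0.04423203571745796
```

>>> step_arm --plan '[[[0, 0, 0.175], [0, 0, 0], 30], [[0, 0, 0.175], [0, 0, 0], 30], [[0, 0, 0.175], [0, 0, 0], 30], [[0, 0, 0.175], [0, 0, 0], 30], [[0, 0, 0.175], [0, 0, 0], 30], [[0, 0, 0.175], [0, 0, 0], 30], [[0, 0, 0.175], [0, 0, 0], 30], [[0, 0, 0.175], [0, 0, 0], 30], [[0, 0, 0.172], [0, 0, 0], 30], [[0, 0, 0], [25, -23, 0], 30]]'

```text
clock: 24.8
tcp_pos: [0.5406, 0.0238, 0.1174]
eef_rot: [0.709, 0.705, 0.0, -0.001]
ft_force: [-0.3, 1.2, -1.1]
finger_gap: 0.044
finger_force: 59.8
```

```bash
python3 - <<'E'
from h import *
o=go([.52,0.045,.022],-90,-90); print(o["qpos"].round(2),o["tcp_pos"],o["ft_force"],o["finger_gap"])
E
```

```text
turn [-0.001 -0.002 -0.005] shift [ 21.2 -20.6  95.4] world d [-0.021  0.021 -0.095]
[ 0.68  0.29 -0.87  1.84  0.24  1.13 -0.29] [0.54058953 0.02376661 0.11743402] [-0.25538188  1.16026407 -1.1295446 ] 0.04403981951612592
```

>>> step_arm --plan '[[[0, 0, 0], [11, -10, 10], 30], [[0, 0, 0], [10, -10, 25], 30], [[0, 0, 0], [0, 0, 25], 30], [[0, 0, 0], [0, 0, 20], 30], [[0, 0, 0], [0, 0, 10], 30], [[0, 0, 0], [0, 0, 6], 30], [[0, 0, 0], [0, 0, 0], 55], [[0, 0, 0], [0, 0, 0], 85], [[0, 0, 0], [0, 0, 0], 85], [[0, 0, 0], [0, 0, -25], 85]]'

```text
clock: 26.05
tcp_pos: [0.5191, 0.0466, 0.0471]
eef_rot: [0.707, 0.707, -0.001, -0.002]
ft_force: [0.1, -0.4, 0.4]
finger_gap: 0.0853
finger_force: 0.0
```

>>> step_arm --plan '[[[0, 0, 0], [0, 0, -30], 85], [[0, 0.11, 0], [0, 0, 0], 85], [[0, 0.11, 0], [0, 0, 0], 85], [[0, 0.11, 0], [0, 0, 0], 85], [[0, 0.11, 0], [0, 0, 0], 85], [[0, 0.08, 0], [0, 0, 0], 85], [[0, 0, 0], [0, 0, 0], 85], [[0, 0, 0], [0, 0, 0], 85], [[0, 0, 0], [0, 0, 0], 85], [[0, 0, 0], [0, 0, 0], 85]]'

```text
clock: 27.3
tcp_pos: [0.5204, 0.0476, 0.0781]
eef_rot: [0.683, 0.684, 0.182, -0.182]
ft_force: [-0.6, 0.3, 0.4]
finger_gap: 0.0851
finger_force: 0.0
```

```bash
python3 - <<'E'
from h import *
o=go([.52,0.03,.024],-90,-120); print(o["qpos"].round(2),o["tcp_pos"],o["ft_force"],o["finger_gap"])
d=cam("top"); s=cam("scene")
for n,dd,bx in(("t",d,(170,130,300,260)),("s",s,(180,160,340,320))):
    x0,y0,x1,y1=bx; cr=cv2.resize(dd["bgr"][y0:y1,x0:x1],(400,400),interpolation=cv2.INTER_CUBIC) 
    (A:=cr) if n=="t" else cv2.imwrite("pics/crop9.png",np.hstack([A,cr]))
E
```

```text
turn [-0.001  0.003  0.002] shift [-42.3  -0.4  38.1] world d [-0.    -0.018 -0.054]
[ 1.03  0.46 -0.98  1.92 -0.16  1.01  0.18] [0.52036534 0.04756577 0.07813   ] [-0.59037501  0.26650111  0.38997599] 0.08511486986328141
```

View pics/crop9.png

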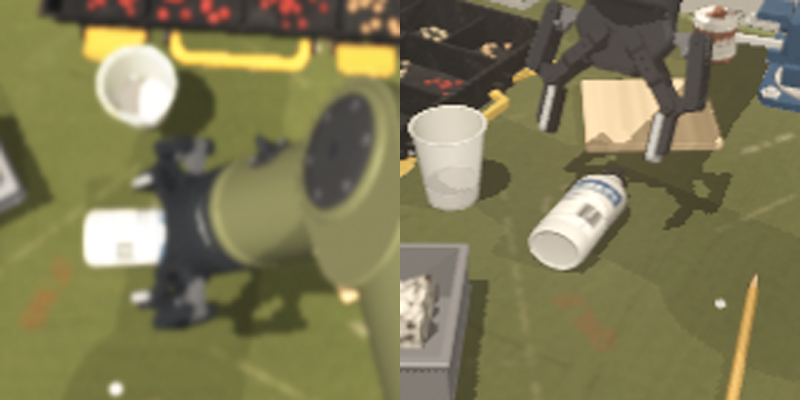

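```bash
python3 - <<'E'
from h import *
d=cam("top"); s=cam("scene")
a=np.array([85,238])*.325+[170,130]; b=np.array([160,250])*.4+[180,160]
B=onz(s,[b],.02)[0]; T=onz(d,[a],.02)[0]; print(T,B,tri(d,a,s,b))
m=(T+B)/2; print(m); go([m[0],m[1]-.066,.025],-90,-120)
E
```

```text
[0.52853476 0.09834316 0.02      ] [0.52640367 0.09494355 0.02      ] (array([0.52679666, 0.09743011, 0.02200323]), np.float64(0.0031808386548370666))
[0.52746922 0.09664336 0.02      ]
turn [-0.     0.003  0.001] shift [-40.6   7.1  37.6] world d [ 0.007 -0.016 -0.053]
```

>>> step_arm --plan '[[[0, 0, 0], [-10, 3, 8], 85], [[0, 0, 0], [-10, 0, 8], 85], [[0, 0, 0], [-10, 0, 8], 85], [[0, 0, 0], [-8, 0, 8], 85], [[0, 0, 0], [-3, 0, 7], 85], [[0, 0, 0], [0, 0, 0], 60], [[0, 0, 0], [0, 0, 0], 40], [[0, 0, 0], [0, 0, 0], 30], [[0, 0, 0], [0, 0, 0], 30], [[0, 0, 0], [0, 0, 0], 30]]' --newtons 50

```text
clock: 28.75
tcp_pos: [0.5262, 0.0298, 0.0253]
eef_rot: [0.684, 0.683, 0.184, -0.18]
ft_force: [2.0, -2.0, 4.7]
finger_gap: 0.0436
finger_force: 49.1
```

```bash
python3 - <<'E'
from h import *
o=ctrl.get_obs(); print(o["qpos"].round(2),o["tcp_pos"],o["ft_force"],o["finger_gap"])
E
```

```text
[ 1.    0.56 -0.92  1.92 -0.1   0.93  0.21] [0.5262368  0.0297937  0.02529408] [ 2.02418895 -1.96721436  4.7399638 ] 0.043644577572787814
```

>>> step_arm --plan '[[[0, 0, 0], [2, 0, -3], 30], [[0, 0, 0], [4, 0, -7], 30], [[0, 0, 0], [8, 0, -14], 30], [[0, 0, 0], [12, 0, -21], 30], [[0, 0, 0], [14, 0, -24], 30], [[0, 0, 0], [14, 0, -24], 30], [[0, 0, 0], [10, 0, -17], 30], [[0, 0, 0], [0, 0, 0], 30], [[0, 0, 0], [0, 0, 0], 30], [[0, 0, 0], [0, 0, 0], 30]]' --newtons 60

```text
clock: 30.0
tcp_pos: [0.5226, 0.0314, 0.1498]
eef_rot: [0.683, 0.683, 0.182, -0.183]
ft_force: [0.2, -0.2, -1.8]
finger_gap: 0.0428
finger_force: 59.2
```

```bash
python3 - <<'E'
from h import *
o=go([.57,-.15,.17],-95,-30); print(o["qpos"].round(2),o["tcp_pos"],o["ft_force"],o["finger_gap"])
E
```

```text
turn [ 0.023 -1.568  0.095] shift [-105.8   63.   142.8] world d [ 0.047 -0.181  0.02 ]
[ 1.11  0.37 -1.03  1.84 -0.22  1.17  0.19] [0.52260642 0.03138659 0.14980581] [ 0.24637845 -0.19167327 -1.83787306] 0.04279792627563753
```

>>> step_arm --plan '[[[0, -0.157, 0], [0, 0, 0], 30], [[0, -0.157, 0], [0, 0, 0], 30], [[0, -0.157, 0], [0, 0, 0], 30], [[0, -0.157, 0], [0, 0, 0], 30], [[0, -0.157, 0], [0, 0, 0], 30], [[0, -0.157, 0], [0, 0, 0], 30], [[0, -0.157, 0], [0, 0, 0], 30], [[0, -0.157, 0], [0, 0, 0], 30], [[0, -0.157, 0], [0, 0, 0], 30], [[0, -0.157, 0], [0, 0, 0], 30]]'

```text
clock: 31.25
tcp_pos: [0.5231, 0.0325, 0.1495]
eef_rot: [0.611, 0.612, -0.355, 0.355]
ft_force: [1.2, -0.9, -1.5]
finger_gap: 0.0427
finger_force: 59.8
```

```bash
python3 - <<'E'
from h import *
o=go([.567,-.155,.13],-93,-30); print(o["qpos"].round(2),o["tcp_pos"],o["ft_force"],o["finger_gap"])
E
```

```text
turn [0.046 0.005 0.028] shift [-75.6  53.6 169.9] world d [ 0.044 -0.188 -0.019]
[-0.06  0.65 -0.73  1.73  1.04  1.89 -1.07] [0.5231153  0.03252669 0.14948907] [ 1.23337547 -0.94991873 -1.51935459] 0.0427093751297367
```

>>> step_arm --plan '[[[0, 0, 0], [-8, 4, 14], 30], [[0, 0, 0], [-14, 6, 24], 30], [[0, 0, 0], [-16, 7, 27], 30], [[0, 0, 0], [-16, 7, 27], 30], [[0, 0, 0], [-16, 6, 27], 30], [[0, 0, 0], [-13, 6, 24], 30], [[0, 0, 0], [-8, 4, 15], 30], [[0, 0, 0], [0, 0, 0], 30], [[0, 0, 0], [0, 0, 0], 30], [[0, 0, 0], [0, 0, 0], 30]]'

```text
clock: 32.5
tcp_pos: [0.5637, -0.1493, 0.1506]
eef_rot: [0.611, 0.613, -0.353, 0.354]
ft_force: [-0.1, -0.3, -1.8]
finger_gap: 0.0427
finger_force: 60.0
```

```bash
python3 - <<'E'
from h import *
o=go([.563,-.150,.11],-90,-30); print(o["qpos"].round(2),o["tcp_pos"],o["ft_force"],o["finger_gap"])
d=cam("top"); s=cam("scene")
for n,dd,bx in(("t",d,(220,130,350,260)),("s",s,(180,80,340,240))):
    x0,y0,x1,y1=bx; cr=cv2.resize(dd["bgr"][y0:y1,x0:x1],(400,400),interpolation=cv2.INTER_CUBIC) 
    (A:=cr) if n=="t" else cv2.imwrite("pics/crop10.png",np.hstack([A,cr]))
x0,y0=180,80
s_=s["bgr"][80:240,180:340]; m=((s_.min(2)>150)).astype('uint8'); 
E
```

```text
turn [0.002 0.    0.002] shift [34.8 -0.7 20.9] world d [-0.001 -0.001 -0.041]
[ 0.21  0.54 -0.65  1.83  1.19  1.66 -0.88] [ 0.56372915 -0.14932647  0.15062728] [-0.11138845 -0.31737245 -1.80214173] 0.04265468759610166
```

View pics/crop10.png

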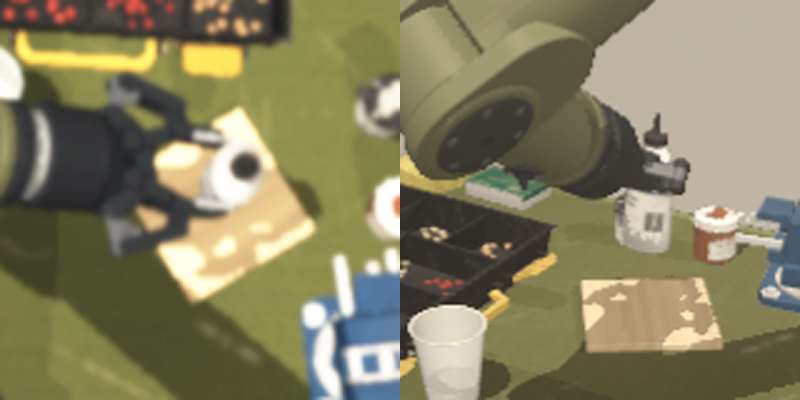

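The bottle is held upright above the board. Its nozzle tip is at crop pixel (244,166) in the top view and (657,115) in the scene view, with the base's lower rim near (640,250). I'll check the tilt.

```bash
python3 - <<'E'
from h import *
d=cam("top"); s=cam("scene")
tt=np.array([244,166])*.325+[220,130]; ts=np.array([257,115])*.4+[180,80]
tip,e=tri(d,tt,s,ts); print("tip",tip.round(4),e)
for dx in((0,0),):
    P=tip-[0,0,.132]; print("base px if vertical",((proj(s,[P,tip-[0,0,.06]])-[180,80])/.4).round(0), "TCP-tip", (ctrl.get_obs()["tcp_pos"]-tip).round(4))
E
```

```text
tip [ 0.5578 -0.1526  0.2135] 0.004964727443209843
base px if vertical [[254. 247.]
 [257. 177.]] TCP-tip [ 0.0059  0.0024 -0.0628]
```

>>> step_arm --plan '[[[0, 0, 0], [7, 0, 4], 30], [[0, 0, 0], [12, 0, 7], 30], [[0, 0, 0], [12, 0, 7], 30], [[0, 0, 0], [12, 0, 7], 30], [[0, 0, 0], [8, 0, 5], 30], [[0, 0, 0], [4, 0, 2], 30], [[0, 0, 0], [2, 0, 1], 30], [[0, 0, 0], [0, 0, 0], 30], [[0, 0, 0], [0, 0, 0], 30], [[0, 0, 0], [0, 0, 0], 30]]'

```text
clock: 33.95
tcp_pos: [0.5636, -0.1512, 0.0854]
eef_rot: [0.612, 0.612, -0.354, 0.354]
ft_force: [-0.4, -0.5, -2.4]
finger_gap: 0.0429
finger_force: 60.0
```

>>> step_arm --plan '[[[0, 0, 0], [1.8, 0, 1], 30], [[0, 0, 0], [1.8, 0, 1], 30], [[0, 0, 0], [0, 0, 0], 30], [[0, 0, 0], [0, 0, 0], 30], [[0, 0, 0], [0, 0, 0], 30], [[0, 0, 0], [0, 0, 0], 30], [[0, 0, 0], [0, 0, 0], 30], [[0, 0, 0], [0, 0, 0], 30], [[0, 0, 0], [0, 0, 0], 30], [[0, 0, 0], [0, 0, 0], 30]]'

```text
clock: 35.2
tcp_pos: [0.5634, -0.1511, 0.0809]
eef_rot: [0.612, 0.612, -0.354, 0.354]
ft_force: [-0.1, 0.2, -0.7]
finger_gap: 0.0429
finger_force: 60.0
```

>>> step_arm --plan '[[[0, 0, 0], [0.9, 0, 0.5], 30], [[0, 0, 0], [0.9, 0, 0.5], 30], [[0, 0, 0], [0, 0, 0], 30], [[0, 0, 0], [0, 0, 0], 44], [[0, 0, 0], [0, 0, 0], 46], [[0, 0, 0], [0, 0, 0], 48], [[0, 0, 0], [0, 0, 0], 50], [[0, 0, 0], [0, 0, 0], 53], [[0, 0, 0], [0, 0, 0], 60], [[0, 0, 0], [0, 0, 0], 85]]' --newtons 20

```text
clock: 36.45
tcp_pos: [0.5634, -0.1511, 0.0789]
eef_rot: [0.612, 0.612, -0.354, 0.354]
ft_force: [0.3, -0.2, 0.2]
finger_gap: 0.0762
finger_force: 0.0
```

>>> step_arm --plan '[[[0, 0, 0], [0, 0, 0], 85], [[0, 0, 0], [0, 0, 0], 85], [[0, 0, 0], [0, 0, -10], 85], [[0, 0, 0], [0, 0, -20], 85], [[0, 0, 0], [0, 0, -30], 85], [[0, 0, 0], [0, 0, -30], 85], [[0, 0, 0], [0, 0, -30], 85], [[0, 0, 0], [0, 0, -10], 85], [[0, 0, 0], [0, 0, 0], 85], [[0, 0, 0], [0, 0, 0], 85]]'

```text
clock: 37.7
tcp_pos: [0.5631, -0.0396, 0.1433]
eef_rot: [0.612, 0.612, -0.355, 0.354]
ft_force: [-0.1, 0.3, -0.2]
finger_gap: 0.0851
finger_force: 0.0
```

```bash
python3 - <<'E'
from h import *
o=ctrl.get_obs(); print(o["tcp_pos"],o["ft_force"],o["finger_gap"],o["joint_velocities"].round(3),o["clock"])
d=cam("top"); s=cam("scene")
# dark nozzle blobs and white body: numeric check
def blob(dd,m,box,minA=5):
    x0,y0,x1,y1=box; n,l,st,c=cv2.connectedComponentsWithStats(m[y0:y1,x0:x1].astype('uint8'))
    for i in range(1,n):
        if st[i,4]>=minA: print(st[i]+[x0,y0,0,0,0],(c[i]+[x0,y0]).round(1))
c0=[.5636,-.154,0]
for dd in(d,s):
    p=proj(dd,np.array([[0,0,.009],[0,0,.141]])+c0); print("pred base,tip",p.round(1))
    b=dd["bgr"].astype(int); x,y=p[1].astype(int)
    blob(dd,b.max(2)<60,(x-15,y-20,x+20,y+25))
b=s["bgr"].astype(int); hs=cv2.cvtColor(s["bgr"],cv2.COLOR_BGR2HSV)
for z in(.02,.04,.06,.08,.10):
    x,y=proj(s,[np.array(c0)+[0,0,z]])[0].round().astype(int); r=np.where((hs[y,x-25:x+26,1]<45)&(hs[y,x-25:x+26,2]>120))[0]+x-25; print(z,(x,y),r.min() if len(r) else None,r.max() if len(r) else None)
E
```

```text
[ 0.56305835 -0.03957116  0.14326837] [-0.14269278  0.27349155 -0.23624122] 0.08506745641381355 [ 0.009  0.002  0.006  0.002 -0.     0.002  0.001] 37.7
pred base,tip [[289.2 194.8]
 [295.3 186.2]]
pred base,tip [[278.7 203.8]
 [280.6 155.2]]
0.02 (np.int64(279), np.int64(200)) 269 285
0.04 (np.int64(279), np.int64(193)) 269 285
0.06 (np.int64(279), np.int64(186)) 268 285
0.08 (np.int64(280), np.int64(178)) 281 305
0.1 (np.int64(280), np.int64(171)) 255 305
```

```bash
python3 - <<'E'
from h import *
d=cam("top"); s=cam("scene")
for dd,(x,y) in((d,(295,186)),(s,(280,155))):
    print(dd["bgr"][y-14:y+30:4,x-12:x+13:3].max(2))
t=np.array([[.5636,-.154,.141]]);
for dd in(d,s):
    p=proj(dd,t)[0].astype(int); w=dd["bgr"][p[1]-12:p[1]+20,p[0]-14:p[0]+15].max(2); ys,xs=np.where(w<95); print(len(xs),(xs+p[0]-14).mean() if len(xs) else 0,(ys+p[1]-12).mean() if len(xs) else 0,p)
E
```

```text
[[198 253 255 255 255 255 255 170 161]
 [255 255 255 255 255 255 255 253 157]
 [255 255 254 250 254 255 255 255 251]
 [255 253 226  79  91 225 255 255 255]
 [254 254 199  71  77 190 222 231 254]
 [231 254 255 253 242 229 233 233 232]
 [225 244 255 254 239 232 231 233 240]
 [254 229 200 185 228 233 235 244 255]
 [255 255 255 255 255 255 255 255 255]
 [255 255 255 255 255 255 255 255 255]
 [255 255 255 255 255 255 255 255 255]]
[[190 190 191 190 190 191 191 191 191]
 [205 206 217 224 223 190 191 191 191]
 [207 205 208 202 206 192 191 191 191]
 [212 202 208 200 206 190 191 191 192]
 [191 200 209  78 190 192 191 191 191]
 [113 116 154  84 109 172 192 190 190]
 [ 95  76  76  85  77 135 151 162 164]
 [ 71  70  84 153 226 193 135 138 137]
 [ 94  89  71  73  77 251 175 136 134]
 [ 71  72  73  79 105 240 181 125 127]
 [103  85  73  73 119 123 164 128 127]]
30 293.3666666666667 186.36666666666667 [295 186]
157 273.7452229299363 167.57324840764332 [280 155]
```

```bash
python3 -c "
from cell import ctrl
print(ctrl.finish_job())"
```

```text
the job is handed in; nothing more can be done
None
```

The bottle was pulled from the bin, laid on its side and released, then regripped and stood upright near the board's centre; the job was handed in at about 38 s with no verdict returned, but the last images show the bottle upright, and the casting was in the bin and the pots and cup standing when last seen.

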